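Hold an unwrapped soap over the gift basket with tongs

ROBOT

A 6-joint arm with a two-finger parallel gripper is mounted at the origin on a cart in front of the work surface, level with it; the furniture and walls round the work are solid. World frame = base frame: x ahead of the robot, y to its left, z up, the work surface at z = 0. Lengths are in mm, angles in rad, forces in N, time in s.
With the tool pointing down it reaches from about 400 to 825 mm from the base axis. Payload 7 kg.
Tool frame: the origin (TCP) lies between the finger pads; the fingertips stand 11 mm ahead of it and the grasp point (between the pads) lies 8 mm behind it (tip_reach is the z of the fingertips in the tool frame, in mm); z points along the fingers, y is the direction in which the jaws open and shut (so a half turn about z gives the same grasp; the last joint's range is limited). The gripper opens to 85 mm and grips with 20 to 120 N. Pads are 22 mm wide; open, the fingers measure 114 mm over their backs; the gripper's body (76 mm by 85 mm) begins 54 mm behind the grasp point. The pads swing forward as they close: fully open they stand 13 mm farther back than shut.
Start: joints at [1.406, 0.359, 0.012, 0, -1.224, -0.288], TCP at [295.307, 606.95, 242.302] pointing down, gripper open.
Joint ranges: [-3.07, 3.07], [-1.43, 2.12], [-1.02, 1.25], [-3.03, 1.67], [-3.05, -0], [-3.03, 3.03]. Speed limits (rad/s): [2.39, 2.39, 3.01, 3.14, 3.14, 3.14].

INTERFACE

Orientations are given as a unit quaternion [x, y, z, w].
In Python, from workcell import * gives the robot as it stands.
- The arm moves only by the tool drive_tool, never from a script. Its argument "series" is a list of rows, each a list of 4 numbers: the shift along the world's x, y, z in mm, then the turn about the world's z in degrees. A call has 1 to 20 rows; each row shifts and turns the commanded pose from where the row before left it; what a row does not reach is not made up. A row lasts 1/8 s, in which the tool goes at most 62.5 mm and 10.7 degrees, less where a joint would pass 70% of its speed; a pose out of reach is approached as far as the arm can. A call is refused whole if a number of a shift passes 62.5 or a number of a turn 10.7, either way. A call with a gripper value outside its range is refused whole. "gripper" is the finger opening in mm, from 0 to 85.4, set as the call begins (left out, the last holds). The fingers move at their own pace and stop on an object; "newtons" is the grip in N (left out, the last holds). Time passes only in rows, so rows that do not move let the fingers close. It gives the time, the measured TCP pose, the force and the opening at its end, in the units of the state.
- sense(): the state, without advancing time (a new reading comes with each control period).
- get_image(name): name is "scene" or "top"; returns a dict with "frame" (384x512x3 uint8, red, green, blue), "range_z" (384x512 float32, mm along the optical axis (not along the pixel's ray), 0 where there is no reading), "intrinsics" (3x3 intrinsics, pixels), "rvec" (rotation vector, rad) and "tvec" (3), from world to camera coordinates, as OpenCV has them. Camera axes: x right, y down, z forward; pixel columns grow to the right and rows downward; lengths in mm; the calibration is good to about 2 mm. A picture is of the moment at which its call begins.
- close_job(): hands the job in, once; it reports no verdict.
The state is a dict: "time_s": time; "q": joint angles; "dq": joint speeds; "joint_torque": joint torques, N m; "eef_pos": TCP position; "tool_rot": TCP orientation; "wrist_force": force on the tool from outside, world axes, zero at the start; "torque": the same for the moment, N m; "grip_width": finger opening in mm.
Only numpy, scipy, OpenCV 4.12 (cv2) and the standard library are available. Lean on these libraries where they do the work, as an engineer would, in place of code of your own. Each camera call takes 0.05 s, during which the arm holds its last target. There are 200 camera calls.

TASK

A customer wants the green unwrapped soap, which must not be touched by hand: pick up the tongs from their rest by the black grips, close their jaws on the green soap in the tray and lift it out. Bring it over the middle of the gift basket and finish there with the tongs still in the grip and the soap held still in their jaws, at least 3 cm clear above the basket's fill; do not put it down or let go. Leave the other soaps and the things on the counter where they are.

Things in the scene. Friction and masses are not known exactly. Their poses are not given: they have to be found in the camera images.
- tongs: Brushed-steel spring tongs with black grips, 200 mm long, 18 mm high, 80 g, lying flat on a dark wooden rest. Origin: on the centre line midway between the grips, level with the underside; x to the jaws, y the line along which the arms close, z up. Hinge at x = -75 mm, rear end -90, black grips -27 to +27 (z 0 to 18), jaw ends +110. Open: 60 mm over the grips at x = 0, 90 mm over all at the jaws.
- jaw_center (a point): Point of the tongs midway between the jaws: 95 mm ahead of the tongs' origin, 9 mm above the underside. Each jaw is a shallow V 30 mm long, 18 mm high (9 mm above and below this point), hollow towards the other; the soap's axis belongs here.
- tongs_left (a joint): Squeeze of the left arm, rad (the right follows equally). 0: open, 72 mm clear between jaws. 0.05: 52 mm over the grips, which are then parallel; jaws about 55 mm clear; needs 4 N; carry the tongs like this. About 0.11: closed on a soap, 44 mm over the grips, springs push back 7 N; only force beyond that presses the soap (15 to 25 N at the grips is plenty). 0.15: stop.
- tongs_rest: Dark wooden I-shaped stand, fixed; origin under its centre, x along the tongs. Cross-bars 18 x 104 mm at x = -63 and +63 mm, 14 mm high with end lips 20 mm high, carry the tongs (their underside 14 mm above the counter). Between them is only a spine 24 mm wide, 10 mm high, so fingers can reach down beside the grips.
- tray: Light wooden tray, fixed, 100 x 270 mm, 10 mm high, floor 4 mm and walls 4 mm thick; origin under its centre on the counter, own y along its length. Three unwrapped round soaps stand in a row on its floor along its y, about 85 mm apart, in any order.
- soap_green: Green unwrapped soap: upright round cake 40 mm in diameter, 34 mm high, 45 g. Origin: centre of its underside. The one to take.
- soap_cream: Cream-coloured unwrapped soap of the same size and shape, stays in the tray. Origin: centre of its underside.
- soap_rose: Rose-red unwrapped soap of the same size and shape, stays in the tray. Origin: centre of its underside.
- gift_basket: Round woven basket filled with small white wrapped pieces, fixed, 150 mm across; its fill rises to 96 mm above the counter. Origin: under its centre, on the counter.
- spool_red: Loose wooden spool of red ribbon, 59 mm across, 26 mm high; origin under its centre. Bystander.
- tin: Loose white round balm tin, 50 mm across, 21 mm high; origin under its centre. Bystander.
- oil_a: Loose small brown dropper bottle, 33 mm across, 102 mm high; origin under its centre. Bystander (a second one like it is fixed at the back).
Things that resemble listed ones, but are neither listed nor needed, are in the scene too. Of the things that look like the soap_green, the smallest one is meant.

How it is judged:
By the outcome, as a careful person would: the job done as asked, in the order asked, and still so for the second after the job is handed in, while the arm keeps its last pose, push and grip.
It also fails if it takes over 51 s, if anything falls off the work surface, if the arm or the gripper's body presses on something with over 40 N, if the wrist force passes 120 N, or if a joint passes its speed limit or range.

## Working session

There is one attempt and no reset: what is moved stays moved. The work goes in short steps, Python scripts to look and compute and a tool call to move; the robot and the scene stay as the last step left them, time stands still between calls to the robot, and variables do not carry over. Pictures are saved under pics/ and viewed, about 8 in all and at most 12, crops included, and the job is handed in when it is done.

Besides the shell and the picture viewer there is one more tool, called after "Emit:" by a JSON object that holds its "name" and its "arguments", one argument or row to a line. drive_tool: Moves the arm, as the interface text tells. Its arguments: {"type":"object","properties":{"series":{"type":"array","items":{"type":"array","items":{"type":"number"}}},"gripper":{"type":"number"},"newtons":{"type":"number"}},"required":["series"]}

```bash
mkdir -p pics
cat > h.py <<'E'
from workcell import *
import numpy as np, cv2
def cloud(d):
    K=np.array(d["intrinsics"]);R,_=cv2.Rodrigues(np.array(d["rvec"],float));t=np.array(d["tvec"],float).ravel()
    z=d["range_z"];v,u=np.mgrid[:z.shape[0],:z.shape[1]]
    c=np.stack([(u-K[0,2])/K[0,0]*z,(v-K[1,2])/K[1,1]*z,z],-1)
    w=(c-t)@R; w[z==0]=np.nan
    return w
def save(d,n,box=None,f=1):
    im=d["frame"][...,::-1]
    if box: im=im[box[1]:box[3],box[0]:box[2]]
    cv2.imwrite("pics/"+n,cv2.resize(im,None,fx=f,fy=f,interpolation=cv2.INTER_CUBIC))
E
python3 - <<'E'
from h import *
import pickle
for n in("scene","top"):
    d=get_image(n);pickle.dump(d,open(n+".pkl","wb"));save(d,n+"0.png",f=1.5)
    R,_=cv2.Rodrigues(np.array(d["rvec"],float));print(n,-R.T@np.ravel(d["tvec"]),R[2])
print(sense())
E
```

```text
scene [-212.90494933  885.49536724  546.41521235] [ 0.62687193 -0.67133773 -0.39539503]
top [ 305.592895     35.90348187 1199.88312326] [ 0.20483281  0.02564264 -0.97846102]
{'time_s': 0.1, 'q': array([ 1.40611822e+00,  3.59330530e-01,  1.11584490e-02, -2.67972200e-04,
       -1.22407873e+00, -2.88114520e-01]), 'dq': array([ 5.25393218e-05, -3.38002038e-04,  1.57183760e-03,  1.01473765e-03,
       -6.00324856e-05, -4.35838404e-04]), 'joint_torque': array([-2.62667978e-03, -5.84763086e+01,  2.94108832e+01,  6.95451513e+00,
       -3.15886078e-03,  7.68849731e-06]), 'eef_pos': array([295.14644236, 606.61171472, 241.45825195]), 'tool_rot': array([ 9.74471123e-01, -2.24511661e-01, -8.08843682e-05,  7.33628608e-04]), 'wrist_force': array([-0.75911278,  0.03058467, -0.20127006]), 'torque': array([-0.02594342,  0.00425274, -0.00195593]), 'grip_width': 85.64688565258552}
```

View pics/scene0.png

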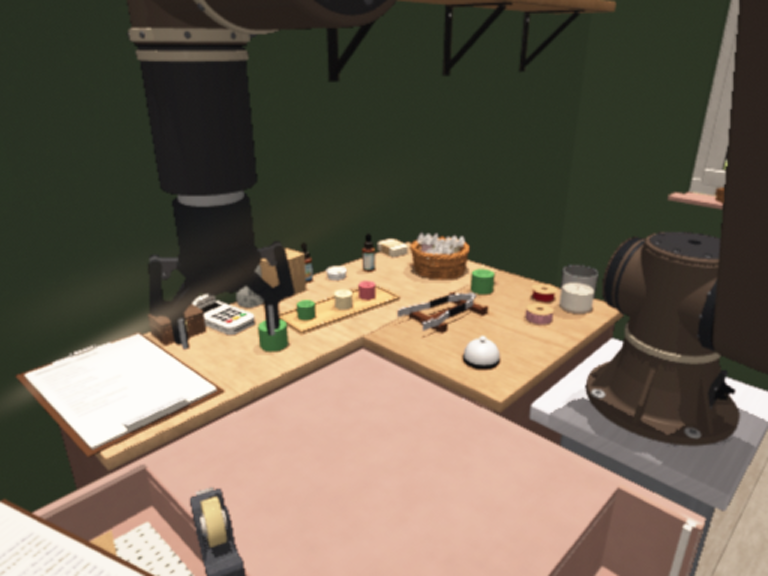

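View pics/top0.png

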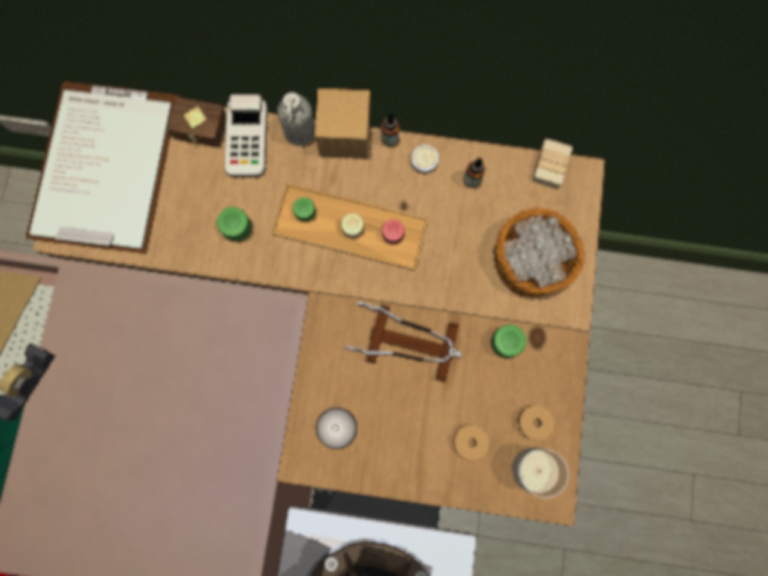

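Top view: tongs hinge about (455,352), jaw ends about (360,305) and (348,348), so the jaws point left (+y). Small green soap at (304,208) in the tray, basket at (540,250). The green things at (233,223) and (509,340) are larger lookalikes.

Run:
```python
from h import *
import pickle
T=pickle.load(open("top.pkl","rb"));S=pickle.load(open("scene.pkl","rb"))
wt=cloud(T);ws=cloud(S)
def at(w,p,r=1):
    u,v=int(p[0]/1.5),int(p[1]/1.5);return np.round(np.nanmedian(w[v-r:v+r+1,u-r:u+r+1].reshape(-1,3),0),1)
for n,p in dict(green=(304,207),cream=(352,225),rose=(393,231),basket=(540,250),hinge=(455,352),jawL=(361,304),jawR=(349,348),gL=(415,328),gR=(408,356),counter=(380,270),spine=(415,342),big1=(233,222),big2=(509,340),bottle=(475,170),tin=(425,158),dark=(404,205)).items(): print(n,at(wt,p))
print("scene")
for n,p in dict(green=(306,303),cream=(344,295),rose=(367,286),basket=(440,243),hinge=(470,298)).items(): print(n,at(ws,p))
# segment green tops
for nm,d,w in(("top",T,wt),("scene",S,ws)):
    f=d["frame"].astype(int);m=((f[...,1]>f[...,0]*1.4)&(f[...,1]>f[...,2]*1.4)&(f[...,1]>60)).astype(np.uint8)
    k,l,s,c=cv2.connectedComponentsWithStats(m)
    for i in range(1,k):
        if s[i,4]>40:
            P=w[l==i];zt=np.nanpercentile(P[:,2],90);Q=P[P[:,2]>zt-5]
            print(nm,c[i]*1.5,s[i,4],"ztop",zt,"mid",(np.nanpercentile(Q,2,0)+np.nanpercentile(Q,98,0))/2,"ext",np.nanpercentile(Q,98,0)-np.nanpercentile(Q,2,0))
# tongs/tray region heights
x,y,z=wt[...,0],wt[...,1],wt[...,2]
save(T,"tcrop.png",(220,185,320,265),8); save(T,"tray.png",(170,110,300,185),6)
```

```text
green [662.2 214.9  38. ]
cream [641.7 124.7  40. ]
rose [641.9  49.5  40.6]
basket [ 640.1 -206.7   63.1]
hinge [447.1 -84.6  32. ]
jawL [506.4  88.4  21.6]
jawR [426.4  97.2  24.5]
gL [480.5 -10.7  26.8]
gR [428.5  -7.   30.3]
counter [5.772e+02 6.390e+01 3.000e-01]
spine [455.4 -14.6  10.8]
big1 [615.3 331.4  50.4]
big2 [ 479.  -171.2   50.4]
bottle [761.9 -75.5  76.7]
tin [794.1  11.9  21.2]
dark [706.9  37.9   1.5]
scene
green [659.7 218.7  37.3]
cream [635.5 132.5  37.1]
rose [638.8  61.   37.4]
basket [ 643.8 -207.1   74. ]
hinge [442.9 -74.2  24.3]
top [303.65693431 208.58759124] 137 ztop 41.66619756239892 mid [660.62371518 213.45830413  39.88210471] ext [30.93077602 30.02094789  6.21705259]
top [233.13057325 222.9888535 ] 314 ztop 50.944051129821155 mid [614.17636379 332.20321672  49.97083416] ext [45.56436653 44.03078018  7.68199604]
top [508.11940299 340.56716418] 335 ztop 51.68861231650087 mid [ 476.68555978 -172.4788503    50.36531721] ext [43.9122925  46.70777381  6.83710717]
scene [481.68548387 280.72580645] 186 ztop 47.490407804099085 mid [ 472.12300988 -165.80147745   45.91464645] ext [42.60862259 42.36251043  6.5283171 ]
scene [305.37142857 309.1       ] 105 ztop 37.60188980133646 mid [657.7366071  221.86153453  36.16672642] ext [29.84798216 29.38949013  6.36418742]
scene [272.59090909 336.33471074] 242 ztop 46.950359918942034 mid [447.92157166 441.27842573 150.50742243] ext [368.60436472 250.33875127 216.02309952]
```

View pics/tcrop.png

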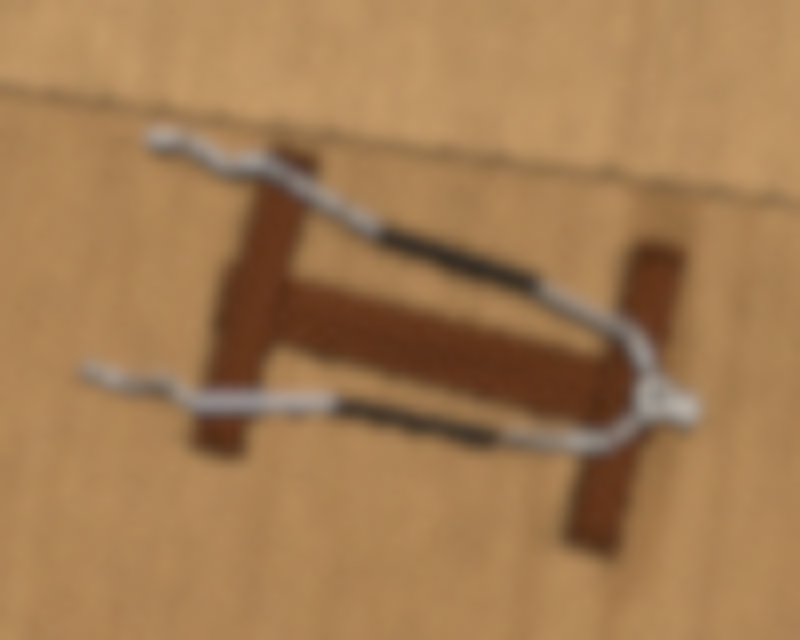

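```bash
cat >> h.py <<'E'
def plane(d,u,v,z):
    K=np.array(d["intrinsics"]);R,_=cv2.Rodrigues(np.array(d["rvec"],float));t=np.array(d["tvec"],float).ravel()
    o=-R.T@t;r=R.T@np.linalg.inv(K)@[u,v,1];return (o+r*(z-o[2])/r[2])
E
python3 - <<'E'
from h import *
import pickle
T=pickle.load(open("top.pkl","rb"));S=pickle.load(open("scene.pkl","rb"))
c=lambda a,b:((a+.5)/8-.5+220,(b+.5)/8-.5+185)
P={n:plane(T,*c(*p),z)[:2] for n,(p,z) in dict(gl1=((380,235),32),gl2=((540,285),32),gr1=((335,403),32),gr2=((498,440),32),hinge=((655,398),32),rear=((695,408),32),jl=((155,140),32),jr=((88,370),32),f1=((295,152),20),f2=((218,455),20),r1=((665,240),20),r2=((593,552),20)).items()}
for n in P: print(n,P[n].round(1))
o=(P['gl1']+P['gl2']+P['gr1']+P['gr2'])/4;j=(P['jl']+P['jr'])/2
for nm,v in(("hinge-jaw",j-P['hinge']),("grips",P['gl1']+P['gr1']-P['gl2']-P['gr2']),("rest",P['f1']+P['f2']-P['r1']-P['r2'])): print(nm,np.degrees(np.arctan2(v[1],v[0])),np.linalg.norm(v))
print("origin grips",o,"rest ctr",(P['f1']+P['f2']+P['r1']+P['r2'])/4)
a=(j-P['hinge']);a/=np.linalg.norm(a);print("origin from hinge",P['hinge']+75*a,"from jaw",j-110*a, "axis",a)
# soap top faces by brightness contour in both views
for nm,d,pts in(("top",T,[(304,207),(352,225),(393,231)]),("scene",S,[(306,303)])):
  for p in pts: print(nm,plane(d,p[0]/1.5,p[1]/1.5,38)[:2])
# soap from cloud: pts z>34 in tray
w=cloud(T).reshape(-1,3);
for cx,cy in((660,214),(642,125),(642,50)):
    q=w[(abs(w[:,0]-cx)<35)&(abs(w[:,1]-cy)<35)&(w[:,2]>30)&(w[:,2]<45)]
    print(len(q),q[:,2].max(),cv2.minEnclosingCircle(q[:,:2].astype(np.float32)), np.median(q,0))
b=w[(abs(w[:,0]-640)<100)&(abs(w[:,1]+207)<100)&(w[:,2]>45)&(w[:,2]<130)];print("basket",cv2.minEnclosingCircle(b[:,:2].astype(np.float32)),np.percentile(b[:,2],[50,90,99,100]))
# tall things map
for n,p in dict(box=(343,100),vase=(295,100),bot2=(391,118),bell=(336,427),term=(245,110)).items():
    u,v=int(p[0]/1.5),int(p[1]/1.5);print(n,cloud(T)[v,u].round(0))
E
```

```text
gl1 [485.7  14. ]
gl2 [477.  -39.6]
gr1 [429.5  20.8]
gr2 [425.3 -32.7]
hinge [446.1 -81. ]
rear [444.7 -94.2]
jl [506.1  91.1]
jr [428.5 101.2]
f1 [510.9  45.3]
f2 [408.6  55.9]
r1 [499.5 -79.2]
r2 [395.2 -68.4]
hinge-jaw 83.15222648116968 178.3926543825236
grips 83.14371417704643 107.88454015185309
rest 84.31878220280495 250.00203127127466
origin grips [454.40957189  -9.37513832] rest ctr [453.57045673 -11.59954216]
origin from hinge [454.99676394  -6.53987034] from jaw [454.20895779 -13.10008204] axis [0.11923187 0.99286644]
top [663.30650042 213.03112379]
top [642.72958575 123.11648932]
top [642.37702814  49.4725096 ]
scene [658.70334683 218.81627284]
170 44.590011991878356 ((661.8048706054688, 214.9951934814453), 20.374313354492188) [661.00806609 214.59572459  38.39082793]
170 44.10054849193484 ((643.7953491210938, 123.88267517089844), 20.127737045288086) [643.01937096 123.97317695  38.8765142 ]
172 43.868054914183865 ((643.7462158203125, 50.28526306152344), 19.73473358154297) [642.76828185  50.5610899   39.21064097]
basket ((637.9729614257812, -206.005859375), 77.55160522460938) [ 69.66579188  89.79807358  97.11683508 102.96972937]
box [852. 171.  93.]
vase [821. 247. 133.]
bot2 [828.  83. 100.]
bell [294.  96.  54.]
term [835. 354.  33.]
```

View pics/tray.png

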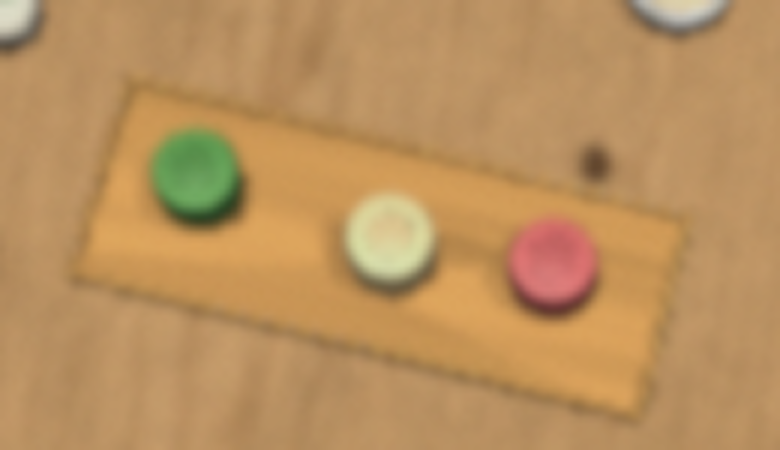

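Green soap is at about crop (195,172), clear of the cream one. Tongs origin is about (454.3,-10) with the axis at 83.5°. I'll move above the grips, turning -70.6°.

Emit:
{"name": "drive_tool", "arguments": {
  "series": [
    [11.4,-44,-6.5,-5],
    [11.4,-44,-6.5,-5],
    [11.4,-44,-6.5,-5],
    [11.4,-44,-6.5,-5],
    [11.4,-44,-6.5,-5],
    [11.4,-44,-6.5,-5],
    [11.4,-44,-6.5,-5],
    [11.4,-44,-6.5,-5],
    [11.4,-44,-6.5,-5],
    [11.4,-44,-6.5,-5],
    [11.4,-44,-6.5,-5],
    [11.4,-44,-6.5,-5],
    [11.4,-44,-6.5,-5],
    [11.4,-44,-6.5,-5],
    [0,0,0,0],
    [0,0,0,0]
  ],
  "gripper": 85,
  "newtons": 25
}}

```text
time_s: 2.1
eef_pos: [454.7, -9.2, 151.1]
tool_rot: [-0.669, 0.743, 0.0, -0.0]
wrist_force: [0.1, -0.3, 0.2]
grip_width: 85.3
```

Emit:
{"name": "drive_tool", "arguments": {
  "series": [
    [0,0,-25,0],
    [0,0,-25,0],
    [0,0,-25,0],
    [0,0,-20,0],
    [0,0,0,0]
  ]
}}

```text
time_s: 2.72
eef_pos: [454.0, -8.4, 55.4]
tool_rot: [-0.67, 0.742, 0.0, -0.001]
wrist_force: [-0.9, 0.1, -0.4]
grip_width: 84.8
```

Run:
```python
from h import *
d=get_image("scene");save(d,"s1.png",(240,140,370,240),6)
d=get_image("top");save(d,"t1.png",(200,170,330,270),6)
print(sense()["eef_pos"])
```

```text
[455.23601625  -8.23132687  56.87968604]
```

View pics/s1.png

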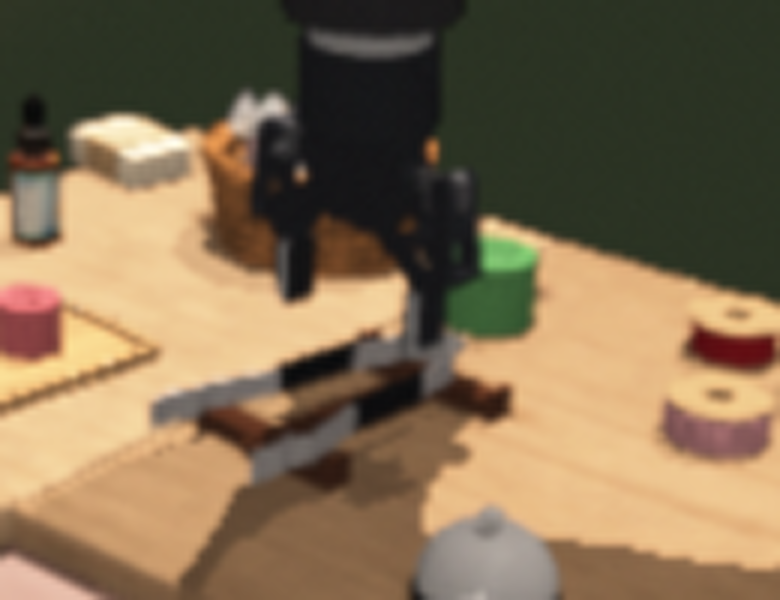

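The scene crop shows the fingers above the grips: fingertips near (290,290) and (430,340), black grips near (318,365) and (390,400). I'll check these by projection.

Run:
```python
from h import *
import pickle
d=pickle.load(open("scene.pkl","rb"))
a=np.radians(83.5);X=np.array([np.cos(a),np.sin(a),0]);Y=np.array([-X[1],X[0],0])
o=np.array([454.3,-9.5,0]);t=np.array([455,-8.3,0]);k=np.array([0,0,1])
P=dict(gripL_front=o+27*X+30*Y+32*k,gripL_back=o-27*X+30*Y+32*k,gripR_front=o+27*X-30*Y+32*k,gripR_back=o-27*X-30*Y+32*k,jawL=o+110*X+45*Y+32*k,jawR=o+110*X-45*Y+32*k,tipL=t+43*Y+58*k,tipR=t-43*Y+58*k)
q,_=cv2.projectPoints(np.array(list(P.values())),np.array(d["rvec"],float),np.array(d["tvec"],float),np.array(d["intrinsics"],float),None)
for n,p in zip(P,q[:,0]): print(n,((p-[240,140])*6).round())
```

```text
gripL_front [357. 397.]
gripL_back [427. 370.]
gripR_front [278. 360.]
gripR_back [348. 335.]
jawL [263. 453.]
jawR [145. 393.]
tipL [411. 347.]
tipR [297. 297.]
```

View pics/t1.png

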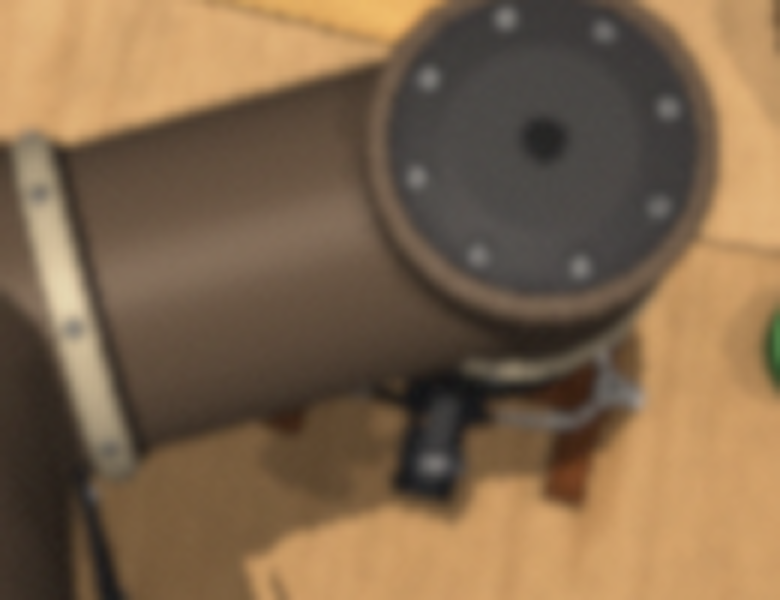

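Projection agrees with the image within a few mm. The top view is mostly blocked by the arm. I'll descend, then close to 52.

Emit:
{"name": "drive_tool", "arguments": {
  "series": [
    [0,0,-12,0],
    [0,0,-12,0],
    [0,-1,-9,0],
    [0,0,-6,0],
    [0,0,-3,0],
    [0,0,0,0]
  ]
}}

```text
time_s: 3.58
eef_pos: [454.8, -10.1, 14.1]
tool_rot: [-0.669, 0.743, 0.0, -0.0]
wrist_force: [0.1, -0.1, 0.3]
grip_width: 84.9
```

Emit:
{"name": "drive_tool", "arguments": {
  "series": [
    [0,0,0,0],
    [0,0,0,0],
    [0,0,0,0],
    [0,0,0,0],
    [0,0,0,0],
    [0,0,0,0]
  ],
  "gripper": 52
}}

```text
time_s: 4.32
eef_pos: [455.6, -9.8, 15.1]
tool_rot: [-0.67, 0.743, -0.0, 0.001]
wrist_force: [-1.6, -0.1, 6.0]
grip_width: 52.1
```

Emit:
{"name": "drive_tool", "arguments": {
  "series": [
    [0,0,4,0],
    [0,0,8,0],
    [0,0,15,0],
    [0,0,20,0],
    [0,0,25,0],
    [0,0,25,0],
    [0,0,20,0],
    [0,0,0,0],
    [0,0,0,0]
  ]
}}

```text
time_s: 5.45
eef_pos: [454.4, -10.1, 131.0]
tool_rot: [-0.669, 0.743, 0.0, -0.0]
wrist_force: [0.5, -0.4, -0.9]
grip_width: 52.3
```

Run:
```python
from h import *
d=get_image("scene");save(d,"s2.png",(240,110,370,210),6)
s=sense();print(s["eef_pos"],s["wrist_force"],s["grip_width"])
```

```text
[454.31615981 -10.20284523 130.73662076] [ 0.20218305 -0.07817403 -0.37385497] 52.3147991896385
```

View pics/s2.png

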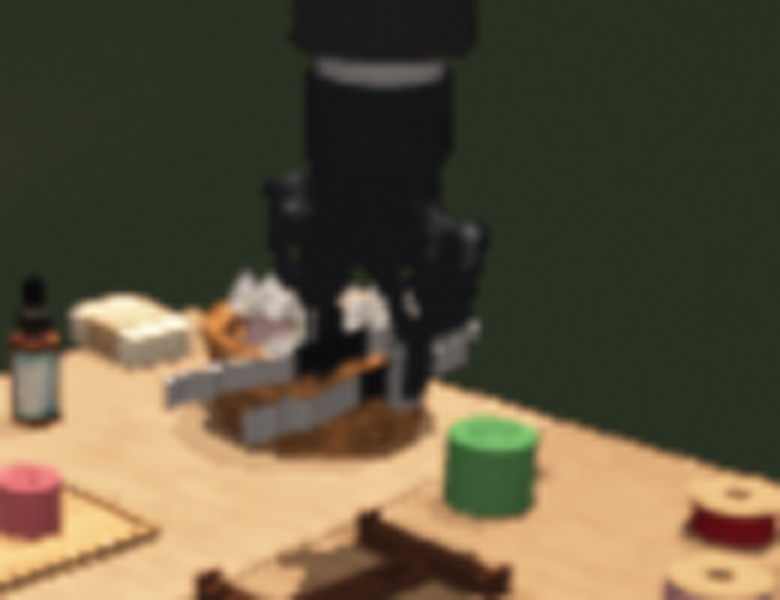

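Tongs held level: jaw tips near (245,430) and (167,392), rest empty. I'll carry them above the green soap while turning to approach from the robot's side.

Emit:
{"name": "drive_tool", "arguments": {
  "series": [
    [5,10,0,-4],
    [11,21,0,-8],
    [11,22,0,-8],
    [11,22,0,-8],
    [12,22,-5,-8],
    [11,22,-5,-8],
    [11,22,-5,-8],
    [12,22,-5,-8],
    [11,22,-5,-8],
    [12,22,-5,-8],
    [6,11,-5,-4],
    [0,0,-5,0],
    [0,0,0,0],
    [0,0,0,0]
  ]
}}

```text
time_s: 7.25
eef_pos: [567.6, 207.4, 91.3]
tool_rot: [-0.036, 0.999, -0.0, -0.0]
wrist_force: [0.1, 0.2, -0.4]
grip_width: 52.2
```

Run:
```python
from h import *
import pickle
s=sense();p=s["eef_pos"];r=s["tool_rot"];print(p,r,s["wrist_force"],s["grip_width"])
al=np.arctan2(r[1],r[0]);yd=np.degrees(np.arctan2(-np.cos(2*al),np.sin(2*al)));th=(yd-90+90)%180-90;print("theta",th)
a=np.radians(th);X=np.array([np.cos(a),np.sin(a),0]);Y=np.array([-X[1],X[0],0]);print("jawc",p+95*X)
o=np.array([p[0],p[1],p[2]])
box={"scene":(170,130,270,205),"top":(170,90,270,165)}
for n in("scene","top"):
    d=get_image(n);pickle.dump(d,open(n+"3.pkl","wb"));b=box[n];save(d,n+"3.png",b,8)
    for k,u in dict(jLtop=(110,36,18),jLbot=(110,36,0),jRtop=(110,-36,18),jRbot=(110,-36,0)).items():
        q=cv2.projectPoints((o+u[0]*X+u[1]*Y+[0,0,u[2]])[None],np.array(d["rvec"],float),np.array(d["tvec"],float),np.array(d["intrinsics"],float),None)[0].ravel();print(n,k,((q-b[:2])*8).round())
```

```text
[567.62668651 207.35457056  91.27183453] [-3.56600097e-02  9.99363958e-01 -1.25788955e-04 -1.65729427e-04] [ 0.08907271  0.20853088 -0.3881915 ] 52.17765941372764
theta 4.087202751010892
jawc [662.3850756  214.12566326  91.27183453]
scene jLtop [170. 422.]
scene jLbot [173. 465.]
scene jRtop [306. 370.]
scene jRbot [309. 412.]
top jLtop [126. 263.]
top jLbot [134. 282.]
top jRtop [353. 279.]
top jRbot [357. 298.]
```

View pics/scene3.png

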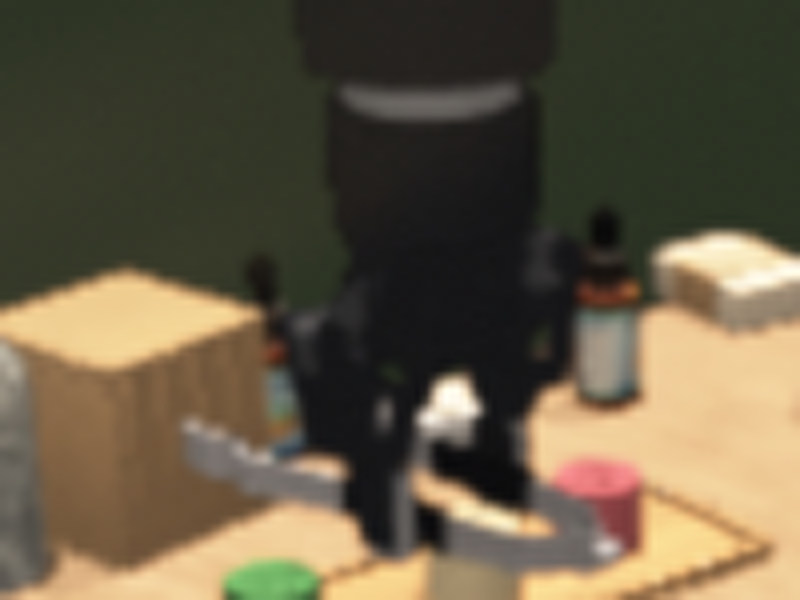

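View pics/top3.png

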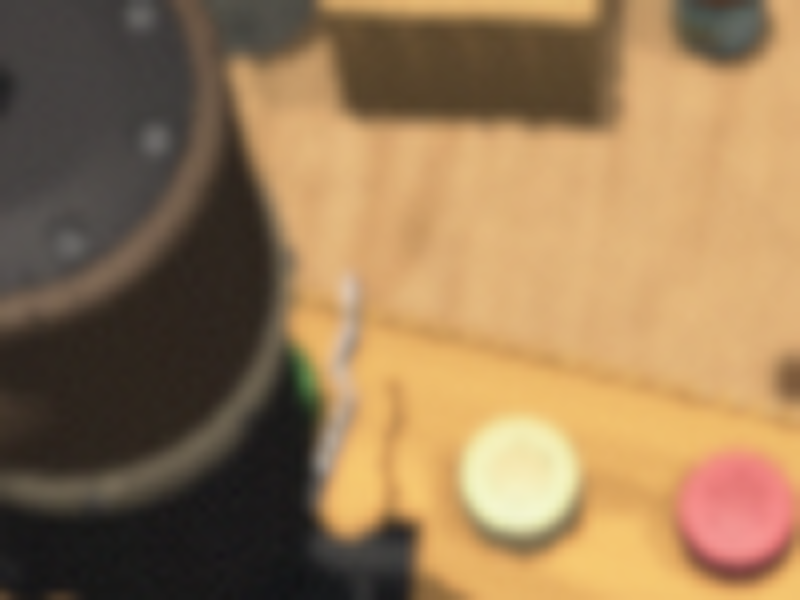

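Top view: right jaw tip at (351,275) against a predicted (353,279). Scene: near jaw tip at (185,440), about 13 px right of prediction. I'll check whether the soap shows the same offset in the scene view.

Run:
```python
from h import *
import pickle
d=pickle.load(open("scene3.pkl","rb"))
pr=lambda P:((cv2.projectPoints(np.array(P,float),np.array(d["rvec"],float),np.array(d["tvec"],float),np.array(d["intrinsics"],float),None)[0][:,0]-[170,130])*8).round(1)
t=np.linspace(0,6.28,40)
q=pr([[662+20*np.cos(a),214.5+20*np.sin(a),38] for a in t]);print("soap pred x",q[:,0].min(),q[:,0].max(),"y",q[:,1].min(),q[:,1].max())
f=d["frame"].astype(int);m=(f[...,1]>f[...,0]*1.4)&(f[...,1]>f[...,2]*1.4)&(f[...,1]>60)
m[:195]=0;m[235:]=0;m[:,:190]=0;m[:,220:]=0
v,u=np.nonzero(m);print("soap seen x",(u.min()-170)*8,(u.max()+1-170)*8,"y",(v.min()-130)*8,len(u))
q=pr([[662,214.5,38],[672,214.5,38],[662,224.5,38],[662,214.5,48]]);print(q)
# jaw cloud from scene depth
w=cloud(d).reshape(-1,3);k=(w[:,2]>88)&(w[:,2]<113)&(w[:,0]>620)&(w[:,0]<700)&(w[:,1]>190)&(w[:,1]<270);print(len(w[k]),np.percentile(w[k],[2,50,98],axis=0).round(1))
T=pickle.load(open("top3.pkl","rb"));w=cloud(T).reshape(-1,3);k=(w[:,2]>70)&(w[:,2]<125)&(w[:,0]>630)&(w[:,0]<700)&(w[:,1]>150)&(w[:,1]<200);print(len(w[k]),np.percentile(w[k],[2,50,98],axis=0).round(1))
```

```text
soap pred x 224.8 325.6 y 549.5 591.6
soap seen x 160 312 y 568 112
[[275.3 570.3]
 [259.5 563. ]
 [255.5 577.9]
 [273.9 547.6]]
66 [[622.1 239.4  89.6]
 [649.1 243.1  98.7]
 [677.6 246.  106.5]]
38 [[630.8 175.5  93.7]
 [657.6 179.2 106.8]
 [678.1 182.6 111.6]]
```

The jaw clouds put the jaw centre about 4 mm to -y of the soap, so I'll correct y by +4. Then I'll go down until the jaws just overlap the soap and look.

Emit:
{"name": "drive_tool", "arguments": {
  "series": [
    [0,2,-10,0],
    [0,2,-15,0],
    [0,0,-15,0],
    [0,0,-10,0],
    [0,0,-8,0],
    [0,0,-4,0],
    [0,0,0,0]
  ]
}}

```text
time_s: 8.22
eef_pos: [567.9, 211.9, 29.1]
tool_rot: [-0.035, 0.999, -0.0, -0.0]
wrist_force: [-0.2, -0.0, -0.6]
grip_width: 52.4
```

Run:
```python
from h import *
s=sense();print(s["eef_pos"],s["wrist_force"],s["grip_width"])
a=get_image("scene");b=get_image("top");save(a,"a.png",(175,165,265,225),8);save(b,"b.png",(180,100,270,160),8)
A=cv2.imread("pics/a.png")[:,:390+330];B=cv2.imread("pics/b.png")
cv2.imwrite("pics/ab4.png",np.vstack([A[:300+0,:720],B[:300]]) if False else np.hstack([A[:,:400],B[:,:400]]))
```

```text
[567.90034909 211.91179615  29.13307921] [-0.2151515  -0.00397636 -0.59069627] 52.438259955756095
```

View pics/ab4.png

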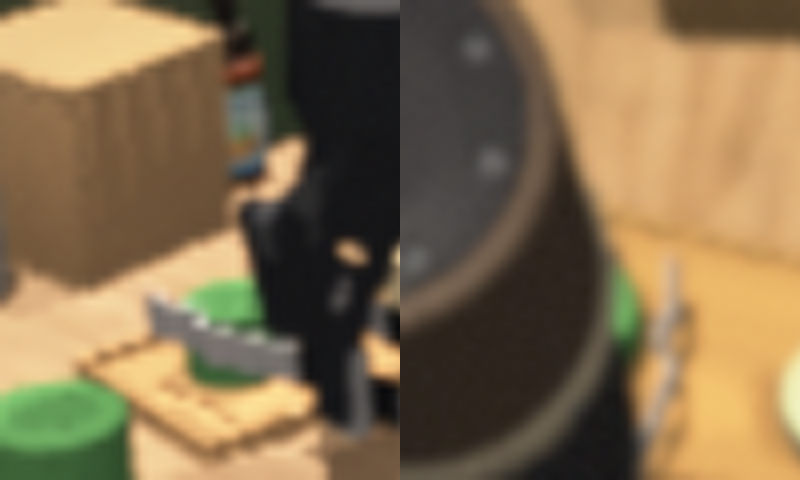

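The near jaw crosses in front of the green soap without touching (about 0 N). In the top view the soap edge (635,310) sits about 5 mm inside the far jaw, level with its middle. I'll lower fully and close.

Emit:
{"name": "drive_tool", "arguments": {
  "series": [
    [0,0,-5,0],
    [0,0,-5,0],
    [0,0,-3,0],
    [0,0,0,0]
  ]
}}

```text
time_s: 8.82
eef_pos: [567.7, 211.8, 15.9]
tool_rot: [-0.035, 0.999, -0.0, -0.0]
wrist_force: [0.0, -0.8, 0.2]
grip_width: 52.0
```

Emit:
{"name": "drive_tool", "arguments": {
  "series": [
    [0,0,0,0],
    [0,0,0,0],
    [0,0,0,0],
    [0,0,0,0],
    [0,0,0,0],
    [0,0,0,0],
    [0,0,0,0],
    [0,0,0,0]
  ],
  "gripper": 38,
  "newtons": 25
}}

```text
time_s: 9.82
eef_pos: [567.9, 211.9, 16.3]
tool_rot: [-0.035, 0.999, -0.0, 0.0]
wrist_force: [0.4, 0.0, -0.0]
grip_width: 43.9
```

Stopped at 43.9 mm, which matches closed on a soap. Lifting.

Emit:
{"name": "drive_tool", "arguments": {
  "series": [
    [0,0,2,0],
    [0,0,4,0],
    [0,0,7,0],
    [0,0,10,0],
    [0,0,12,0],
    [0,0,15,0],
    [0,0,15,0],
    [0,0,15,0],
    [0,0,15,0],
    [0,0,15,0],
    [0,0,15,0],
    [0,0,15,0],
    [0,0,10,0],
    [0,0,5,0],
    [0,0,0,0],
    [0,0,0,0]
  ]
}}

```text
time_s: 11.82
eef_pos: [567.6, 211.8, 170.7]
tool_rot: [-0.035, 0.999, -0.0, -0.0]
wrist_force: [-0.1, -0.7, -1.1]
grip_width: 43.9
```

Run:
```python
from h import *
s=sense();print(s["eef_pos"],s["wrist_force"],s["grip_width"])
a=get_image("scene");save(a,"s5.png",(170,90,270,210),5)
```

```text
[567.59591442 211.78417471 170.70282244] [-0.10588338 -0.65784024 -1.14661266] 43.94999301460301
```

View pics/s5.png

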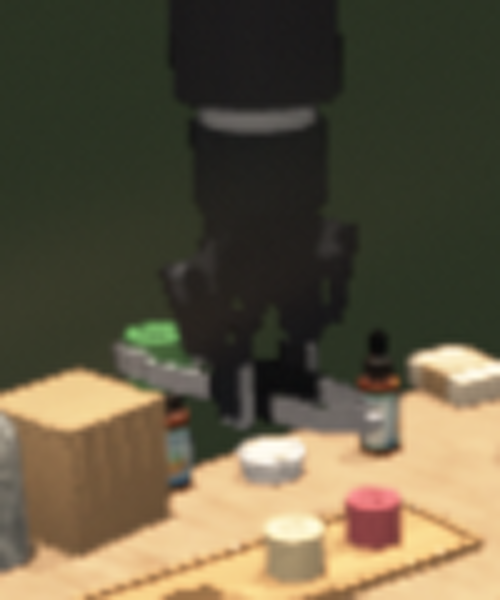

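Green soap is held at about (155,340) between the jaws; cream (295,545) and rose (375,515) stay in the tray. Carrying it to the basket.

Emit:
{"name": "drive_tool", "arguments": {
  "series": [
    [0,-5,0,-0.5],
    [0,-10,0,-1],
    [0,-15,0,-1.5],
    [0,-20,0,-2],
    [-0.5,-20,0,-2],
    [-0.5,-20,0,-2],
    [-0.5,-20,0,-2],
    [-0.5,-20,0,-2],
    [-0.5,-20,0,-2],
    [-0.5,-20,0,-2],
    [-0.5,-20,0,-2],
    [-0.5,-20,0,-2],
    [-0.5,-20,0,-2],
    [-0.5,-20,0,-2],
    [-0.5,-20,0,-2],
    [-0.5,-20,0,-2],
    [-0.5,-20,0,-2],
    [-1,-20,0,-2],
    [-1,-20,0,-2],
    [-1,-15,0,-1]
  ]
}}

```text
time_s: 14.38
eef_pos: [558.3, -154.4, 171.3]
tool_rot: [0.276, 0.961, -0.0, -0.0]
wrist_force: [-0.1, -0.3, -1.6]
grip_width: 43.9
```

Emit:
{"name": "drive_tool", "arguments": {
  "series": [
    [0,-10,0,-1],
    [0,-7,0,-0.5],
    [0,-4,0,0],
    [0,0,0,0],
    [0,0,0,0],
    [0,0,0,0],
    [0,0,0,0]
  ]
}}

```text
time_s: 15.25
eef_pos: [558.4, -173.8, 171.3]
tool_rot: [0.288, 0.958, 0.0, 0.0]
wrist_force: [0.4, 0.7, -1.0]
grip_width: 44.1
```

Run:
```python
from h import *
s=sense();print(s["time_s"],s["eef_pos"],s["tool_rot"],s["wrist_force"],s["grip_width"],s["q"])
a=get_image("scene");b=get_image("top")
for n,d in(("scene",a),("top",b)):
    f=d["frame"].astype(int);w=cloud(d);m=(f[...,1]>f[...,0]*1.3)&(f[...,1]>f[...,2]*1.3)&(f[...,1]>50)&(w[...,2]>120)&(w[...,2]<230)&(w[...,0]>540)
    P=w[m];print(n,len(P));
    if len(P)>5: print(np.percentile(P,[2,50,98],axis=0).round(1))
save(a,"a.png",(240,80,340,200),4);save(b,"b.png",(300,110,400,230),4)
cv2.imwrite("pics/ab6.png",np.hstack([cv2.imread("pics/a.png"),cv2.imread("pics/b.png")]))
```

```text
15.25 [ 558.44275683 -173.83963257  171.32821086] [2.87560404e-01 9.57762504e-01 1.82085721e-05 2.44700942e-05] [ 0.40303773  0.70662925 -0.98516048] 44.09248158706647 [ 3.23174009e-02  2.67732951e-01 -2.89919157e-01 -2.23248225e-05
 -1.01308623e+00 -2.18645927e+00]
scene 14
[[ 559.7 -234.4  164.4]
 [ 615.  -225.4  182. ]
 [ 618.4 -136.7  220.5]]
top 0
```

View pics/ab6.png

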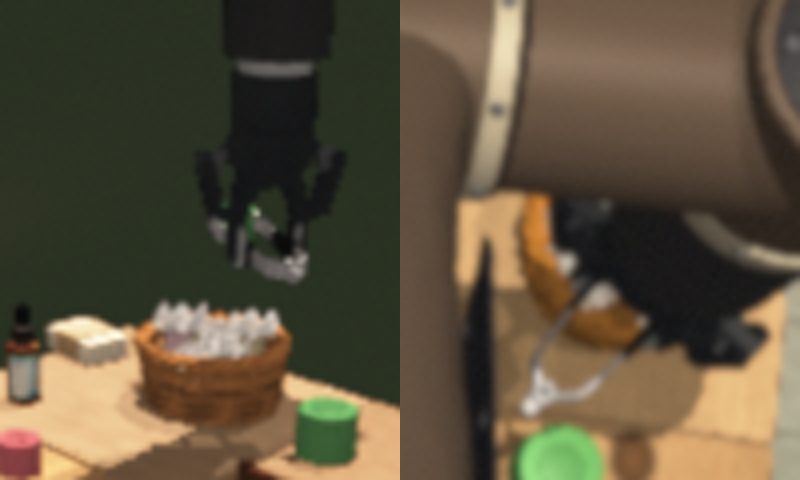

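Soap still held in the jaws (green visible at (255,215)). I overshot in y: the soap is at about (635,-229), so I'll shift +3, +23 to the basket centre at (638,-206).

Emit:
{"name": "drive_tool", "arguments": {
  "series": [
    [0,2,0,0],
    [1,4,0,0],
    [1,6,0,0],
    [1,6,0,0],
    [0,3,0,0],
    [0,2,0,0],
    [0,0,0,0],
    [0,0,0,0],
    [0,0,0,0],
    [0,0,0,0],
    [0,0,0,0],
    [0,0,0,0]
  ]
}}

```text
time_s: 16.85
eef_pos: [561.4, -151.1, 171.3]
tool_rot: [0.288, 0.958, 0.0, -0.0]
wrist_force: [0.7, -0.2, -2.6]
grip_width: 43.9
```

Run:
```python
from h import *
s=sense();print(s["time_s"],s["eef_pos"],s["wrist_force"],s["grip_width"],abs(s["dq"]).max())
for n in("scene","top"):
    d=get_image(n);f=d["frame"].astype(int);w=cloud(d);m=(f[...,1]>f[...,0]*1.2)&(f[...,1]>f[...,2]*1.2)&(f[...,1]>40)&(w[...,2]>140)&(w[...,2]<200)&(w[...,0]>580)&(w[...,1]<-150)
    P=w[m];print(n,len(P),np.median(P,0) if len(P) else "")
# tray soaps
w=cloud(d).reshape(-1,3)
for cx,cy in((660,214),(643,124),(643,50.5)):
    q=w[(abs(w[:,0]-cx)<35)&(abs(w[:,1]-cy)<35)&(w[:,2]>30)&(w[:,2]<45)];print(len(q),np.median(q,0) if len(q) else "gone")
```

```text
16.85 [ 561.41512487 -151.06503056  171.28063372] [ 0.73244416 -0.22044078 -2.55346744] 43.903041943139314 0.0013823961182726054
scene 65 [  956.35150837 -1110.2706084    171.26682809]
top 2037 [ 959.49813695 -338.42018144  170.39538822]
0 gone
21 [628.757921   127.73497587  36.58437943]
0 gone
```

Run:
```python
from h import *
import pickle
d=get_image("scene");f=d["frame"].astype(int);w=cloud(d);o=pickle.load(open("scene.pkl","rb"));wo=cloud(o)
for n,W in(("before",wo),("now",w)):
  q=W.reshape(-1,3)
  for cx,cy in((640,130),(640,58),(660,218)):
    p=q[(abs(q[:,0]-cx)<30)&(abs(q[:,1]-cy)<30)&(q[:,2]>20)&(q[:,2]<45)];print(n,len(p),np.median(p,0).round(1) if len(p) else "gone")
m=(f[...,1]>f[...,0]*1.2)&(f[...,1]>f[...,2]*1.2)&(f[...,1]>60)&(w[...,2]>140)&(w[...,2]<200)&(w[...,0]<700)&(w[...,0]>580)
print("held green",m.sum(),np.median(w[m],0).round(1) if m.any() else "")
s=sense();print(s["grip_width"],s["wrist_force"])
close_job()
```

```text
before 93 [635.5 135.4  33.8]
before 88 [634.6  61.1  33.1]
before 110 [653.1 224.5  34.2]
now 93 [634.5 134.4  33.3]
now 86 [635.6  60.5  34.1]
now 0 gone
held green 14 [ 619.5 -204.5  179.3]
44.00229457833841 [-0.41618849 -0.40812004 -1.52532366]
the job is handed in; nothing more can be done
```

I picked up the tongs by their black grips, closed the jaws on the small green soap, lifted it out and handed the job in with it held over the gift basket. The robot's clock read about 17 s.

**Last checks:**
- **Grip:** the gripper opening was steady at 44 mm, which is what the tongs read when closed on a soap, and the arm was at rest.
- **Position:** from the arm's pose, the soap's centre is about at the basket centre (638, -206). The scene camera saw green in the jaws at about (620, -205, 179). That is the near face of the soap, so it agrees.
- **Clearance:** the soap's underside is at about z 158. That is roughly 55–60 mm above the fill.
- **Other soaps:** the scene camera shows cream and rose unmoved to within about 1 mm, and the green soap's place empty.

**What failed or disagreed:**
- **Top camera:** it could not confirm the tray or the held soap at the end. The arm most likely blocked its view.
- **Jaw offset:** I shifted the tongs 4 mm in y before closing, because the jaws stood off from where the arm's pose put them.
- **Overshoot:** I went about 20 mm past the basket in y on the way and corrected it.
- **Bystanders:** I did not measure the spool, tin and bottle again at the end. No move came near them.

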